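Index the shrimp-feeding arm and set the dish on it

ROBOT

A 6-joint arm with a two-finger parallel gripper is mounted at the origin on the work surface. World frame = base frame: x ahead of the robot, y to its left, z up, the work surface at z = 0. Lengths are in m, angles in rad, forces in N, time in s.
With the tool pointing down it reaches from about 0.35 to 0.775 m from the base axis. Payload 7.3 kg.
Tool frame: the origin (TCP) lies at the very end of the fingers, on their centre line; the grasp point (between the pads) lies 19 mm behind it; z points along the fingers, y is the direction in which the jaws open and shut (so a half turn about z gives the same grasp; the last joint's range is limited). The gripper opens to 92 mm and grips with 3 to 60 N. Pads are 19 mm wide; open, the fingers measure 130 mm over their backs; the gripper's body (75 mm by 190 mm) begins 47 mm behind the grasp point.
Start: joints at [-1.428, 0.342, 1.524, -0, 1.275, -0.146], TCP at [0.15, -0.503, 0.227] pointing down, gripper open.
Joint ranges: [-2.53, 2.53], [-0.77, 2.02], [0.04, 2.7], [-1, 4.14], [0.28, 2.66], [-3.11, 3.11]. Speed limits (rad/s): [2.57, 2.57, 3.14, 3.14, 3.14, 3.14].

INTERFACE

Orientations are given as a rotation vector (axis times angle).
In Python, from station import bot, viewer, job gives the robot as it stands. The module is installed in compiled form; this text tells all that it offers. Calls block until the motion is done:
- bot.movep(position, orientation): joint-space move of the TCP to a pose.
- bot.movel(position, v=0.15, attitude=None): straight line of the TCP; attitude=None keeps the orientation; v is the mean speed in m/s.
- bot.move_joints(angles): joint-space move.
- bot.ungrasp() and bot.gripper_close(strength=None): open the fingers fully, or close them until they stop; strength is the grip in N (None keeps the last).
- bot.hold(seconds).
- bot.solve_ik(position, orientation): joint angles nearest the present ones, or None.
- bot.get_obs(): the state.
- viewer.get_image(name): name is "scene" or "top" or "wrist"; returns (picture, depth): 480x640x3 uint8, red, green, blue; 480x640 float32, m along the optical axis (not along the pixel's ray), 0 where there is no reading.
- viewer.camera_model(name): a dict with "intrinsics" (3x3 intrinsics, pixels), "xyz" and "attitude" of the camera in the world. Camera axes: x right, y up, looking along -z (the intrinsics and any distortion apply to the point x, -y, -z); pixel columns grow to the right and rows downward; lengths in m; the calibration is good to about 2 mm. A picture is of the moment at which its call begins: read the wrist's pose just before it. camera_model takes no time and is no camera call; for the wrist camera it gives the pose at the moment of the call.
A pose or a line that the arm cannot do raises bot.MotionError and nothing moves.
- job.finish_job(): hands the job in, once; it reports no verdict.
Trained networks look in the newest picture that a camera, given by its name, has taken for a name from the list of things; names that differ only in an ending like _2 or _b are one class to them, and where a whole thing is asked for, a point or a joint stands for the part that bears it (a point fixed in the world has none). Each returns a list of dicts, best first, with "conf" (0 to 1); they miss things now and then, are a little off and sometimes report something else, mostly with a low value. They report only what shows in the picture. A call takes as long as a camera call.
- viewer.look_for(camera, query): "bbox" ([left, top, width, height] in pixels, round what is visible of it).
The state is a dict: "time": time; "joint_positions": joint angles; "joint_vel": joint speeds; "joint_efforts": joint torques, N m; "tool_pos": TCP position; "tcp_rot": TCP orientation; "force": force on the tool from outside, world axes, zero at the start; "torque": the same for the moment, N m; "width": finger opening in m.
Only numpy, scipy, OpenCV 4.12 (cv2) and the standard library are available. Lean on these libraries where they do the work, as an engineer would, in place of code of your own. Each camera call takes 0.05 s, during which the arm holds its last target.

TASK

Pull up the spring plunger of the feeding arm, swing the arm counter-clockwise (seen from above) to the very next hole and let the plunger snap fully home there. Then stand the green feeding dish upright in the middle of the arm's round end plate, with its pouring lip pointing straight outward along the arm, away from the pivot. Leave the other things on the shelf where they are.

Things in the scene. Friction and masses are not known exactly. Their poses are not given: they have to be found in the camera images.
- station: Fixed round grey foot of the feeding arm, 176 mm across, 36 mm high, with a raised hub; on it lies an aluminium index plate (annulus of radius 55 to 85 mm, top 50 mm above the shelf). Origin on the pivot axis at shelf height, z up; x is the direction in which the arm points when joint swing is 0 (arm in its first hole).
- swing (a joint): Angle (rad) of the arm about its vertical pivot: 0 in the first hole, where it starts, growing counter-clockwise from above; stops at -0.06 and 1.3. The index plate is adjustable: the next hole was clamped somewhere from 0.62 to 0.92, not reported and soon hidden under the arm: feel for it. Another hole, not wanted, lies 0.38 beyond it. Play in a hole 0.02 either way. Turning friction 0.12 N m.
- plunger (a joint): Lift (m) of the spring plunger in the arm: 0 = fully home in a hole, 0.008 = pin resting on the plate between holes, 0.014 = top stop. Clear of a hole above 0.0085. Spring pulls down 5.4 N at 0, 9 N at 0.008, 11.7 N at 0.014. The plate is level between holes (steps under 0.5 mm): a let-go pin rides on it with 1 to 3 N drag and drops in by itself when the arm is pushed over a hole.
- knob (a point): Centre of the plunger's black round knob (26 mm diameter, 18 mm high, vertical sides), 70 mm out along the arm from the pivot and 92 mm above the shelf when home; it rises with the plunger. Below it are a thin stem and a steel barrel, 22 mm diameter, whose top is 75 mm above the shelf. The knob does not turn relative to the arm.
- tray (a point): Centre of the top face of the arm's flat round end plate, 80 mm diameter, 165 mm out from the pivot, 61 mm above the shelf; x points outward along the arm, away from the pivot, z up. The arm is a level bar 26 mm wide, 8 mm thick, its top also 61 mm above the shelf.
- dish: Loose green plastic feeding dish, round and open, 48 mm across at the foot, 52 mm at the rim, 28 mm high, wall 3 mm, about 60 g, with a pouring lip at the rim. Origin: centre of its underside; x points to the lip, z up. It starts upright on the shelf.
- dish_lip (a point): Tip of the dish's pouring lip (16 mm wide), 39 mm from the dish's axis along its x, 27 mm above its underside.
- tweezers: Loose steel tweezers, 150 mm long, 6 mm thick, lying flat; leave alone. Origin: middle of the underside.
- tube: Loose grey ceramic shrimp tube, 38 mm diameter, 95 mm long, lying; leave alone. Origin: under its middle.
- jar: Loose food jar, 52 mm diameter, 62 mm high, standing; leave alone. Origin: centre of its underside.
- dropper: Loose small bottle, 28 mm diameter, 70 mm high, standing; leave alone. Origin: centre of its underside.
- beaker: Loose glass cup, 60 mm diameter, 70 mm high, standing; leave alone. Origin: centre of its underside.

How it is judged:
On the way, in this order (a step that is already met when the one before it is completed fails the run):
1. the plunger is pulled up clear of the first hole (value of joint plunger above 0.0085 m and value of joint swing below 0.2 rad), for 0.05 s.
2. the plunger has snapped home in the next hole (value of joint plunger below 0.0025 m and value of joint swing between 0.58 and 0.96 rad), for 0.3 s.
3. the dish stands on the end plate, lip outward (horizontal distance between dish and tray below 0.014 m and z of dish in the frame of tray between -0.004 and 0.004 m and angle between dish's own z axis and vertical below 0.12 rad and angle between the x axis of dish and the x axis of tray, either way round below 0.4 rad and x of dish_lip in the frame of tray above 0.01 m), for 0.3 s.
At the end, for the whole second after the job is handed in: The plunger is home (lift under 2.5 mm) in the next hole (arm at 0.58 to 0.96 rad), and the dish stands still and upright (within 0.12 rad) on the end plate, its centre within 14 mm of the plate's centre, its lip outward along the arm within 0.4 rad (all of step 2 and all of step 3 and linear speed of dish below 0.02 m/s and velocity of joint swing below 0.05 rad/s); the robot touches nothing.
It fails at once if a bystander is disturbed (moved more than 20 mm) (distance of any of tweezers, tube, jar, dropper, beaker from where it was at the start of the episode above 0.02 m).
It also fails if it takes over 54 s, if anything falls off the work surface, if the arm or the gripper's body presses on something with over 40 N, if the wrist force passes 120 N, or if a joint passes its speed limit or range.

## Working session

There is one attempt and no reset: what is moved stays moved. The work goes in short steps, each a Python script; the robot and the scene stay as the last script left them, time stands still between calls to the robot, and variables do not carry over. Pictures are saved under pics/ and viewed, and the job is handed in when it is done.

```bash
mkdir -p pics; python3 - <<'E'
from station import bot, viewer, job
import cv2, numpy as np
for n in ["scene","top","wrist"]:
    p,d=viewer.get_image(n); cv2.imwrite(f"pics/{n}0.png",p[:,:,::-1]); np.save(f"pics/{n}0.npy",d)
    m=viewer.camera_model(n); print(n,{k:(np.round(v,4).tolist() if not isinstance(v,str) else v) for k,v in m.items()})
    for q in ["station","knob","tray","dish","dish_lip"]:
        print(q,[(np.round(r["bbox"],1).tolist(),round(r["conf"],2)) for r in viewer.look_for(n,q)][:3])
o=bot.get_obs(); print(o)
E
```

```text
scene {'intrinsics': [[442.3724, 0.0, 323.1318], [0.0, 442.3724, 240.1339], [0.0, 0.0, 1.0]], 'xyz': [0.9723, -0.4789, 0.7156], 'attitude': [0.8023, 0.2964, 0.6572]}
station [([241.7, 237.5, 108.2, 80.3], 0.65)]
knob [([282.4, 256.5, 11.2, 13.4], 0.71), ([142.4, 323.6, 52.4, 37.8], 0.68)]
tray [([238.1, 244.3, 83.1, 79.5], 0.78)]
dish [([371.9, 195.4, 22.8, 18.9], 0.9)]
dish_lip [([372.3, 191.7, 26.4, 21.0], 0.72), ([359.8, 144.2, 20.6, 31.2], 0.6), ([239.8, 243.6, 81.7, 81.7], 0.23)]
top {'intrinsics': [[600.9601, 0.0, 323.6392], [0.0, 600.9601, 242.0675], [0.0, 0.0, 1.0]], 'xyz': [0.2576, 0.0397, 1.3938], 'attitude': [0.1604, -0.151, -1.4475]}
station [([301.3, 220.7, 127.7, 78.0], 0.68), ([196.2, 236.7, 25.4, 27.3], 0.48), ([490.5, 224.0, 23.9, 25.2], 0.17)]
knob [([363.7, 247.7, 13.0, 10.4], 0.57), ([199.8, 234.5, 22.8, 30.5], 0.49)]
tray [([331.9, 236.8, 93.7, 38.8], 0.58)]
dish [([198.7, 235.5, 25.3, 25.7], 0.73)]
dish_lip [([197.4, 236.6, 22.7, 23.7], 0.87)]
wrist {'intrinsics': [[339.4999, 0.0, 319.9598], [0.0, 339.4999, 242.4372], [0.0, 0.0, 1.0]], 'xyz': [0.2201, -0.4837, 0.3844], 'attitude': [-0.2309, 0.1729, -1.2738]}
station []
knob []
tray []
dish []
dish_lip []
{'time': 0.9, 'joint_positions': array([-1.42800149e+00,  3.41988696e-01,  1.52408537e+00, -3.84010498e-05,
        1.27542023e+00, -1.45995926e-01]), 'joint_vel': array([ 0.00066836,  0.00099686,  0.00080131,  0.00048591, -0.00175959,
       -0.00069921]), 'joint_efforts': array([ 9.43361033e-05, -4.31128192e+01, -2.44479883e+01,  7.17763882e-02,
        4.80609981e-02,  4.01305067e-05]), 'tool_pos': array([ 0.14953107, -0.50327331,  0.2267515 ]), 'tcp_rot': array([ 3.10879857e+00,  4.52059962e-01, -5.79541855e-05]), 'force': array([ 0.02541708, -0.72599443, -0.59124487]), 'torque': array([-0.03310544, -0.02152962,  0.02148677]), 'width': 0.09180689458819428}
```

View pics/scene0.png

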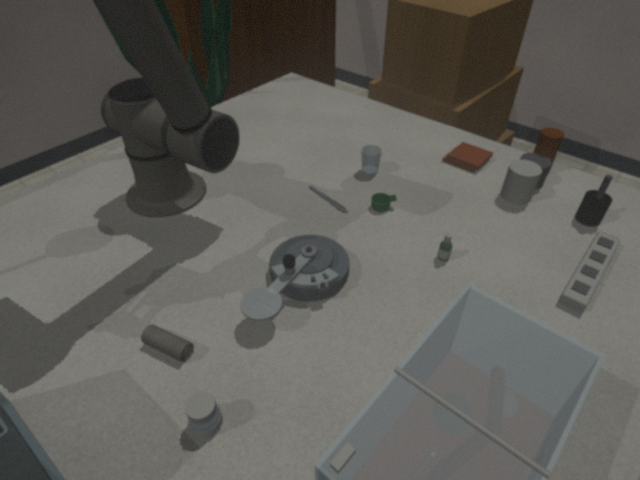

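View pics/top0.png

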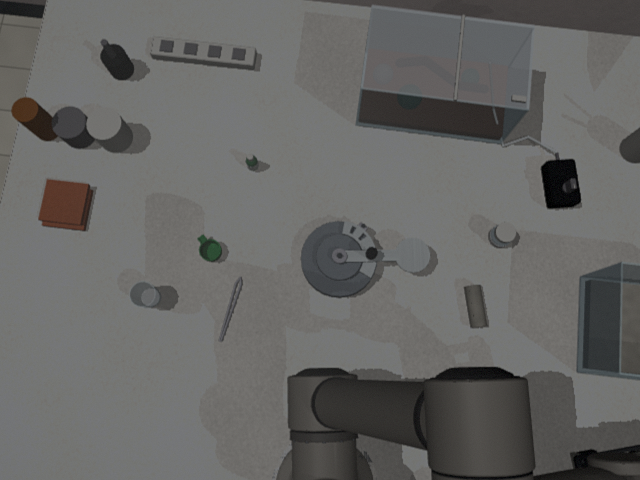

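The top view shows the pivot near (340,256), the knob at (372,253) and the end plate at (412,256). The dish is at (210,249) with its lip toward (200,237). Next I'll compute positions and zoom in.

```bash
cat > h.py <<'E'
from station import bot, viewer, job
import cv2, numpy as np
from scipy.spatial.transform import Rotation as R
def cm(n):
    m=viewer.camera_model(n); return np.array(m["intrinsics"]),np.array(m["xyz"]),R.from_rotvec(m["attitude"]).as_matrix()
def pix2z(c,u,v,z):
    K,t,A=c; d=A@np.array([(u-K[0,2])/K[0,0],-(v-K[1,2])/K[1,1],-1]); return t+d*(z-t[2])/d[2]
def cloud(c,d):
    K,t,A=c; v,u=np.mgrid[:480,:640]
    P=np.stack([(u-K[0,2])/K[0,0]*d,-(v-K[1,2])/K[1,1]*d,-d],-1)
    return P@A.T+t
def proj(c,p):
    K,t,A=c; q=A.T@(np.array(p)-t); return K[0,0]*q[0]/-q[2]+K[0,2], K[1,1]*-q[1]/-q[2]+K[1,2]
def down(yaw):  # tool z down, tool x at yaw
    return (R.from_euler('z',yaw)*R.from_rotvec([np.pi,0,0])).as_rotvec()
E
python3 - <<'E'
from h import *
p=cv2.imread("pics/top0.png"); d=np.load("pics/top0.npy"); c=cm("top")
P=cloud(c,d)
hsv=cv2.cvtColor(p,cv2.COLOR_BGR2HSV)
g=(hsv[...,1]>90)&(hsv[...,0]>45)&(hsv[...,0]<85); g[:,:190]=0; g[:200]=0;g[300:]=0;g[:,235:]=0
print("dish",g.sum(),[pix2z(c,u,v,z).round(4) for (u,v,z) in [(210,249,.028),(201,237,.027)]])
q=P[g]; print(np.percentile(q,[1,50,99],axis=0).round(4))
for nm,u,v,z in [("piv",340,256,.06),("knob",371.5,253,.1),("tray",412,256,.061)]:
    print(nm,pix2z(c,u,v,z).round(4),P[v,int(u)].round(4))
# tray by depth
sel=(abs(P[...,2]-.061)<.006); sel[:,:385]=0; sel[:,445:]=0; sel[:220]=0; sel[290:]=0
print(sel.sum(), P[sel].mean(0), P[sel].min(0),P[sel].max(0))
print("table z",P[330,250],P[180,300])
cv2.imwrite("pics/tz.png",np.hstack([cv2.resize(p[200:310,290:450],None,fx=4,fy=4,interpolation=3)]))
cv2.imwrite("pics/dz.png",cv2.resize(p[210:280,170:250],None,fx=7,fy=7,interpolation=3))
E
```

```text
dish 226 [array([0.4881, 0.3235, 0.028 ]), array([0.5139, 0.3488, 0.027 ])]
[[ 0.4622  0.2992 -0.002 ]
 [ 0.4911  0.3218  0.0068]
 [ 0.5159  0.3505  0.0364]]
piv [0.5015 0.0236 0.06  ] [0.5    0.0237 0.0683]
knob [ 0.5089 -0.0437  0.1   ] [ 0.5082 -0.0424  0.103 ]
tray [ 0.5205 -0.1376  0.061 ] [ 0.5205 -0.1377  0.0606]
1055 [ 0.52163425 -0.13148549  0.06178187] [ 0.48342382 -0.17652195  0.05522231] [ 0.56291978 -0.07587243  0.0669779 ]
table z [ 0.31652095  0.20919419 -0.00234456] [0.68501182 0.1394423  0.00477212]
```

```bash
python3 - <<'E'
from h import *
c=cm("top")
import numpy as np
p=cv2.imread("pics/top0.png")
E
ls pics
```

```text
dz.png
scene0.npy
scene0.png
top0.npy
top0.png
tz.png
wrist0.npy
wrist0.png
```

View pics/tz.png

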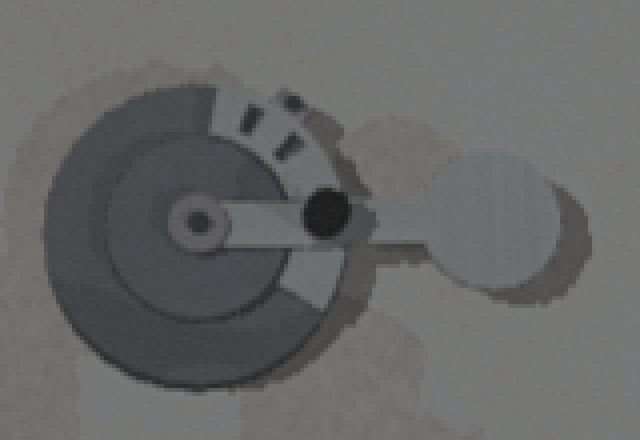

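View pics/dz.png

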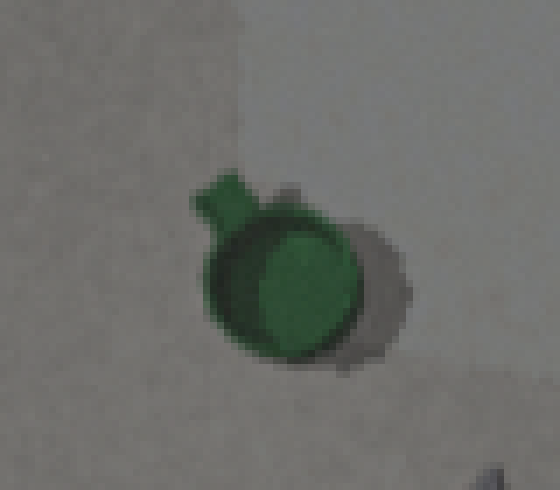

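```bash
python3 - <<'E'
from h import *
c=cm("top")
f=lambda a,b,z: pix2z(c,290+(a+.5)/4-.5,200+(b+.5)/4-.5,z)
piv=f(200,222,.066); tr=f(493,221,.061); kn=f(325,213,.101)
print(piv,tr,kn, np.linalg.norm((tr-piv)[:2]),np.linalg.norm((kn-piv)[:2]))
a=np.arctan2(*(tr-piv)[[1,0]]); ak=np.arctan2(*(kn-piv)[[1,0]]); print(a,ak)
for h in [(288,147),(251,120),(293,102)]:
    q=f(*h,.05)-piv; print(np.linalg.norm(q[:2]),np.arctan2(q[1],q[0])-a,np.arctan2(q[1],q[0])-ak)
g=lambda x,y,z: pix2z(c,170+(x+.5)/7-.5,210+(y+.5)/7-.5,z)
print("dish",g(283,282,.028),g(213,187,.027))
# bigger set of object positions
for n in ["tweezers","tube","jar","dropper","beaker"]:
    pass
for n,u,v in [("tw",231,310),("tube",475,306),("jar",503,233),("drop",252,161),("beak",150,295)]: print(n,pix2z(c,u,v,0.03).round(3))
E
```

```text
[0.50224865 0.02474718 0.066     ] [ 0.52326644 -0.13934465  0.061     ] [ 0.50885525 -0.04222444  0.101     ] 0.16543238734281848 0.06729669123518142
-1.4434043887393364 -1.4724665916512207
0.06911023717781074 0.728847426427272 0.7579096293391563
0.06921553200579274 1.1112969999839317 1.140359202895816
0.09094786204289881 0.9210529249523802 0.9501151278642646
dish [0.48614069 0.32320712 0.028     ] [0.5152931  0.35142028 0.027     ]
tw [0.355 0.254 0.03 ]
tube [ 0.429 -0.294  0.03 ]
jar [ 0.606 -0.347  0.03 ]
drop [0.71  0.257 0.03 ]
beak [0.367 0.442 0.03 ]
```

The holes show at about 0.73 and 1.11 rad, so the first is the target. I'll check reachability and the yaw options.

```bash
python3 - <<'E'
from h import *
piv=np.array([.5022,.0247])
for off in (0,np.pi,-np.pi):
    for nm,p,y in [("kn",[*(piv+.07*np.array([np.cos(-1.45),np.sin(-1.45)])),.17],-1.45),("kn2",[*(piv+.07*np.array([np.cos(-.72),np.sin(-.72)])),.075],-.72),
      ("dish",[.486,.323,.006],.77),("place",[*(piv+.165*np.array([np.cos(-.72),np.sin(-.72)])),.067],-.72)]:
        q=bot.solve_ik(p,down(y+off)); print(off,nm,None if q is None else np.round(q,2))
E
```

```text
0 kn [-0.24  0.37  1.64 -0.    1.12  2.78]
0 kn2 [-0.18  0.56  1.63  0.    0.95  2.11]
0 dish [ 0.46  0.7   1.6  -0.    0.85  1.26]
0 place [-0.25  0.69  1.4   0.    1.05  2.04]
3.141592653589793 kn [-0.24  0.37  1.64  0.    1.12 -0.36]
3.141592653589793 kn2 [-0.18  0.56  1.63  0.    0.95 -1.03]
3.141592653589793 dish [ 0.46  0.7   1.6   0.    0.85 -1.89]
3.141592653589793 place [-0.25  0.69  1.4   0.    1.05 -1.11]
-3.141592653589793 kn [-0.24  0.37  1.64  0.    1.12 -0.36]
-3.141592653589793 kn2 [-0.18  0.56  1.63  0.    0.95 -1.03]
-3.141592653589793 dish [ 0.46  0.7   1.6   0.    0.85 -1.89]
-3.141592653589793 place [-0.25  0.69  1.4   0.    1.05 -1.11]
```

```bash
python3 - <<'E'
from h import *
a=-1.45
p=np.array([.5022,.0247])+.07*np.array([np.cos(a),np.sin(a)])
bot.movep([*p,.17],down(a+np.pi)); bot.hold(.2)
c=cm("wrist"); im,d=viewer.get_image("wrist"); np.save("pics/w1.npy",d)
cv2.imwrite("pics/w1.png",im[:,:,::-1]); import pickle; pickle.dump(c,open("pics/w1.pkl","wb"))
for q in ["knob","tray"]: print(q,[(np.round(r["bbox"],1).tolist(),round(r["conf"],2)) for r in viewer.look_for("wrist",q)][:3])
o=bot.get_obs(); print(o["time"],o["tool_pos"],o["force"])
E
```

```text
knob [([306.2, 228.1, 33.3, 37.5], 0.86)]
tray [([278.6, 124.2, 86.0, 251.7], 0.81)]
3.3583 [ 0.51063138 -0.04510551  0.17002671] [0.4184688  0.20877353 0.16442959]
```

View pics/w1.png

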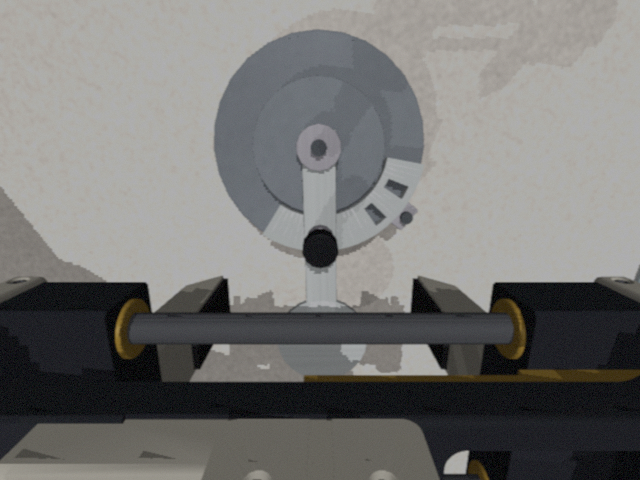

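The wrist view shows the knob at (320,243), the pivot at (319,148) and the holes at (375,213) and (396,188). The pivot sits directly above the knob in the picture, so the yaw is close.

```bash
python3 - <<'E'
from h import *
import pickle
c=pickle.load(open("pics/w1.pkl","rb")); d=np.load("pics/w1.npy"); P=cloud(c,d)
im=cv2.imread("pics/w1.png"); g=im.max(2)
m=((g<45)&(np.abs(P[...,2]-.101)<.008)).astype(np.uint8); m[:200]=0;m[275:]=0;m[:,:295]=0;m[:,350:]=0
ys,xs=np.nonzero(m); print("knob top px",len(xs),xs.mean(),ys.mean(),xs.min(),xs.max(),ys.min(),ys.max(), P[m>0].mean(0), pix2z(c,(xs.min()+xs.max())/2,(ys.min()+ys.max())/2,.101))
# station outline circle z~.036 / .05 ; pivot by px
piv=pix2z(c,319,148,.066); print("piv",piv,P[148,330])
# foot ellipse from depth: z between .03 and .055
s=((P[...,2]>.025)&(P[...,2]<.042)).astype(np.uint8); s[275:]=0
pts=P[s>0][:,:2]
from scipy.optimize import least_squares
print(len(pts),pts.min(0),pts.max(0))
for h in [(375,213),(396,188),(320,290)]:
    q=pix2z(c,*h,.05 if h[1]<280 else .061)-piv; print(np.hypot(*q[:2]),np.arctan2(q[1],q[0]))
E
```

```text
knob top px 960 319.89375 248.80416666666667 303 337 231 266 [ 0.51208197 -0.04203499  0.10032078] [ 0.51209947 -0.04157568  0.101     ]
piv [0.50330795 0.0253478  0.066     ] [0.51142331 0.02632248 0.06586719]
16480 [ 0.41516114 -0.05125987] [0.58994183 0.11294813]
0.06952276779687315 -0.7221920992676266
0.06988064152275825 -0.34443607956002703
0.11593543146046106 -1.4448797119219075
```

```bash
cat >> h.py <<'E'
piv=np.array([.5032,.0268]); a0=-1.446
def kp(s,r=.07,t=0):
    a=a0+s; return piv+r*np.array([np.cos(a),np.sin(a)])+t*np.array([-np.sin(a),np.cos(a)])
def st(tag):
    o=bot.get_obs(); print(tag,round(o["time"],2),o["tool_pos"].round(4),"F",o["force"].round(1),"w",round(o["width"],4)); return o
def tang(o,s):
    a=a0+s; return o["force"][:2]@np.array([-np.sin(a),np.cos(a)])
E
python3 - <<'E'
from h import *
bot.movep([*kp(0),.115],down(a0+np.pi))
bot.movel([*kp(0),.074],v=.08); st("at")
bot.gripper_close(45); st("closed")
z0=bot.get_obs()["tool_pos"][2]
bot.movel([*kp(0),.074+.0115],v=.04); bot.hold(.15); st("lift")
im,d=viewer.get_image("wrist"); cv2.imwrite("pics/w2.png",im[:,:,::-1])
E
```

```text
at 4.36 [ 0.5124 -0.0428  0.0745] F [ 0.2  0.5 -0.5] w 0.0919
closed 5.42 [ 0.5115 -0.0427  0.0739] F [-2.2 -1.1  0.6] w 0.0246
lift 6.01 [ 0.5114 -0.0427  0.085 ] F [ -0.5  -2.7 -11.8] w 0.0245
```

Force is about −11.8 N, which matches a held plunger of about 11 mm. Now I'll swing to 0.52 rad and let go.

```bash
python3 - <<'E'
from h import *
z=.0855
for s in np.linspace(.0867,.52,6):
    bot.movel([*kp(s),z],v=.05,attitude=down(a0+s+np.pi))
o=st("swung"); print(tang(o,.52))
bot.movel([*kp(.52),.0825],v=.03); st("low")
bot.ungrasp(); bot.hold(.1); st("open")
im,d=viewer.get_image("wrist"); cv2.imwrite("pics/w3.png",im[:,:,::-1])
im,d=viewer.get_image("top"); cv2.imwrite("pics/t3.png",cv2.resize(im[180:310,290:450,::-1],None,fx=4,fy=4))
E
```

```text
swung 7.71 [ 0.5444 -0.0285  0.0852] F [ -3.5   4.1 -10.2] w 0.0246
-0.304656332072744
low 7.96 [ 0.5444 -0.0286  0.0823] F [-4.1  4.2 -9.4] w 0.0246
open 9.22 [ 0.5453 -0.0291  0.0825] F [-0.2 -0.3  0.8] w 0.0922
```

View pics/w3.png

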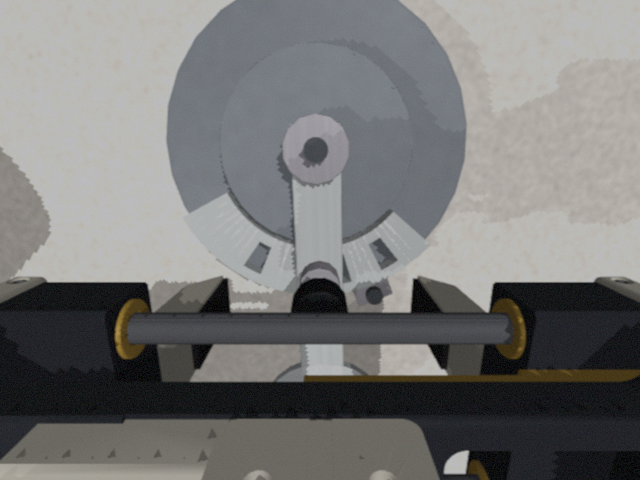

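The arm is between holes, with the first hole at (258,257), the far hole at (380,250) and the wanted one just emerging at the arm's right edge. Now I'll push the knob with the trailing finger, watching force.

```bash
python3 - <<'E'
from h import *
t=.033; z=.080
bot.movel([*kp(.46,t=t),z],v=.05,attitude=down(a0+.46+np.pi)); o=st("pre")
s=.46;hist=[]
while s<.82:
    s+=.0125
    bot.movel([*kp(s,t=t),z],v=.02,attitude=down(a0+s+np.pi))
    o=bot.get_obs(); f=tang(o,s); hist.append((round(s,3),round(f,1),round(o["force"][2],1)))
    if abs(f)>14: break
print(hist); st("end")
im,d=viewer.get_image("top"); cv2.imwrite("pics/t4.png",cv2.resize(im[180:310,290:450,::-1],None,fx=4,fy=4))
c=cm("wrist"); im,d=viewer.get_image("wrist"); cv2.imwrite("pics/w4.png",im[:,:,::-1]); np.save("pics/w4.npy",d)
P=cloud(c,d); m=(im.max(2)<50); m[:270]=0; m[315:]=0; m[:,:280]=0; m[:,360:]=0; print("knob z",np.percentile(P[m][:,2],[10,50,90]))
E
```

```text
pre 10.04 [ 0.5692 -0.0133  0.0799] F [-0.3  0.4  0.3] w 0.0913
[(0.473, np.float64(0.8), np.float64(0.4)), (0.485, np.float64(-0.6), np.float64(-0.2)), (0.498, np.float64(-0.4), np.float64(-0.3)), (0.51, np.float64(0.1), np.float64(0.5)), (0.522, np.float64(-2.4), np.float64(0.8)), (0.535, np.float64(-6.5), np.float64(2.4)), (0.547, np.float64(-3.8), np.float64(1.7)), (0.56, np.float64(-1.1), np.float64(0.7)), (0.572, np.float64(-1.3), np.float64(0.1)), (0.585, np.float64(-0.9), np.float64(-0.5)), (0.597, np.float64(-0.7), np.float64(0.1)), (0.61, np.float64(-0.2), np.float64(0.1)), (0.622, np.float64(0.0), np.float64(0.0)), (0.635, np.float64(0.1), np.float64(0.3)), (0.647, np.float64(-0.6), np.float64(1.0)), (0.66, np.float64(0.2), np.float64(-0.4)), (0.672, np.float64(0.6), np.float64(0.3)), (0.685, np.float64(-1.3), np.float64(1.5)), (0.697, np.float64(-1.4), np.float64(-0.5)), (0.71, np.float64(-3.2), np.float64(-0.4)), (0.722, np.float64(-6.6), np.float64(2.3)), (0.735, np.float64(-8.4), np.float64(1.3)), (0.747, np.float64(-11.8), np.float64(4.3)), (0.76, np.float64(-14.1), np.float64(4.7))]
end 16.04 [0.5758 0.0062 0.0796] F [-10.1 -10.    4.7] w 0.0919
knob z [0.05426564 0.15819284 0.15948355]
```

View pics/w4.png

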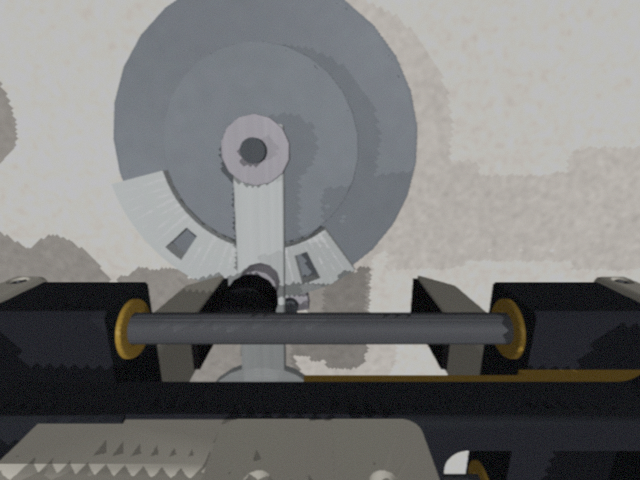

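Blocking started near 0.71, with force rising steadily, which suggests a snap. The arm in the picture sits between the first hole (182,243) and the far hole (306,266). I'll back off, go up and measure knob height and arm angle.

```bash
python3 - <<'E'
from h import *
s=.72
bot.movel([*kp(s,t=.005),.080],v=.08,attitude=down(a0+s+np.pi)); st("back")
bot.movel([*kp(s),.17],v=.15); bot.hold(.15); st("up")
c=cm("wrist"); im,d=viewer.get_image("wrist"); cv2.imwrite("pics/w5.png",im[:,:,::-1])
P=cloud(c,d); g=im.max(2); m=((g<50)&(P[...,2]>.085)&(P[...,2]<.125)); m[:200]=0;m[280:]=0;m[:,:270]=0;m[:,370:]=0
ys,xs=np.nonzero(m); z=np.median(P[m][:,2]); print(len(xs),"knob z",z,(xs.min()+xs.max())/2,(ys.min()+ys.max())/2)
k=pix2z(c,(xs.min()+xs.max())/2,(ys.min()+ys.max())/2,z); q=k[:2]-piv; print(k,np.hypot(*q),np.arctan2(q[1],q[0])-a0)
E
```

```text
back 16.68 [ 0.5591 -0.0161  0.0802] F [-0.7  0.7  0.2] w 0.092
up 17.57 [ 0.5549 -0.0195  0.1687] F [-0.2  0.8 -0.8] w 0.092
1034 knob z 0.10047972068063132 319.0 250.5
[ 0.55382569 -0.01839993  0.10047972] 0.06786747798443087 0.7171626232868724
```

View pics/w5.png

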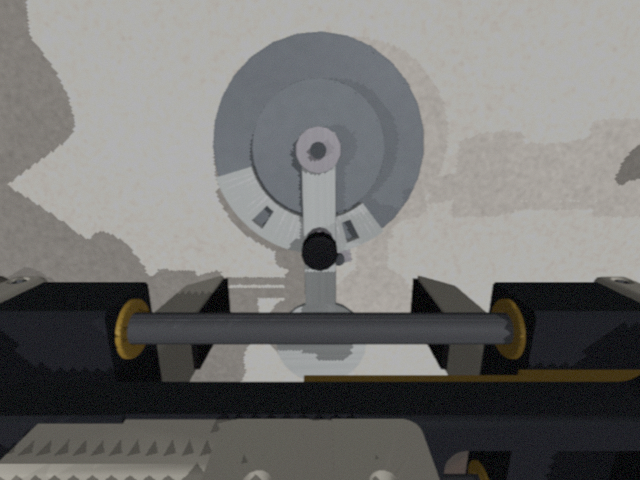

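The knob top is at 0.1005 m, against 0.1003 m when home at the start, and the arm is at 0.717 rad, so the plunger is home. Next is the dish.

```bash
python3 - <<'E'
from h import *
y=.77
bot.movep([.486,.323,.15],down(y+np.pi)); bot.hold(.15); st("over")
c=cm("wrist"); im,d=viewer.get_image("wrist"); cv2.imwrite("pics/w6.png",im[:,:,::-1]); np.save("pics/w6.npy",d)
import pickle; pickle.dump(c,open("pics/w6.pkl","wb"))
for q in ["dish","dish_lip"]: print(q,[(np.round(r["bbox"],1).tolist(),round(r["conf"],2)) for r in viewer.look_for("wrist",q)][:3])
P=cloud(c,d); h=cv2.cvtColor(im,cv2.COLOR_RGB2HSV)
m=(h[...,1]>90)&(h[...,0]>40)&(h[...,0]<90)
ys,xs=np.nonzero(m); print(len(xs),xs.min(),xs.max(),ys.min(),ys.max())
r=P[m&(P[...,2]>.018)]; print(r.min(0),r.max(0))
E
```

```text
over 19.09 [0.4867 0.3219 0.1501] F [ 0.8  0.2 -0. ] w 0.0921
dish [([294.7, 205.8, 58.8, 77.0], 0.87)]
dish_lip [([292.3, 207.1, 57.8, 74.2], 0.84)]
6314 0 639 206 479
[0.41045481 0.24165177 0.01802705] [0.52644249 0.38257325 0.30777082]
```

View pics/w6.png

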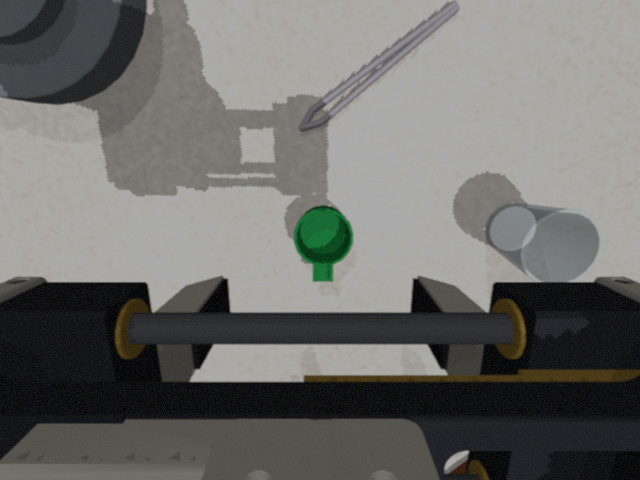

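The dish rim centre is at about (323,236) with the lip tip at (323,281), pointing straight along the tool. The tweezers and the beaker at (545,240) are clear.

```bash
python3 - <<'E'
from h import *
import pickle
c=pickle.load(open("pics/w6.pkl","rb")); im=cv2.imread("pics/w6.png"); h=cv2.cvtColor(im,cv2.COLOR_BGR2HSV)
m=((h[...,1]>90)&(h[...,0]>40)&(h[...,0]<90)).astype(np.uint8); m[:195]=0;m[290:]=0;m[:,:280]=0;m[:,370:]=0
ys,xs=np.nonzero(m); print(xs.min(),xs.max(),ys.min(),ys.max())
b=m.copy(); b[258:]=0; ys2,xs2=np.nonzero(b); u=(xs2.min()+xs2.max())/2; r=(xs2.max()-xs2.min()+1)/2
rimz=.028
l=xs[ys>270]; lt=pix2z(c,l.mean(),ys.max()+.5,.027)
cen=[pix2z(c,u,v,.028) for v in (235,236,237)]
print(u,r,l.mean(),lt,cen)
for q in cen: e=lt-q; print(np.hypot(*e[:2]),np.arctan2(e[1],e[0]))
E
```

```text
294 352 206 280
323.0 29.5 322.4040404040404 [0.51664851 0.35122913 0.027     ] [array([0.48628988, 0.32251987, 0.028     ]), array([0.4869194 , 0.32313017, 0.028     ]), array([0.48754994, 0.32374146, 0.028     ])]
0.041783581813296215 0.7574818896203229
0.04090685863127948 0.7572159047341958
0.040028720953673796 0.7569378101493325
```

```bash
python3 - <<'E'
from h import *
y=.757; D=[.4873,.3235]
bot.movep([*D,.06],down(y+np.pi)); bot.movel([*D,.007],v=.08); st("at")
bot.gripper_close(12); st("closed")
bot.movel([*D,.17],v=.12); st("lifted")
s=.717
print(kp(s,.165))
bot.movep([*kp(s,.165),.17],down(a0+s+np.pi)); st("over tray")
im,d=viewer.get_image("scene"); cv2.imwrite("pics/s7.png",cv2.resize(im[180:400,150:450,::-1],None,fx=2.5,fy=2.5))
im,d=viewer.get_image("wrist"); cv2.imwrite("pics/w7.png",im[:,:,::-1])
E
```

```text
at 20.51 [0.4876 0.3237 0.0073] F [-0.7  0.2 -0.3] w 0.0918
closed 21.23 [0.4873 0.3235 0.0071] F [-0.6 -0.4  0.7] w 0.0513
lifted 22.74 [0.4869 0.3233 0.1692] F [ 0.4 -0.1 -0.5] w 0.0518
[ 0.62626375 -0.08311048]
over tray 24.32 [ 0.6263 -0.0818  0.17  ] F [-0.4  0.2 -0. ] w 0.0516
```

View pics/s7.png

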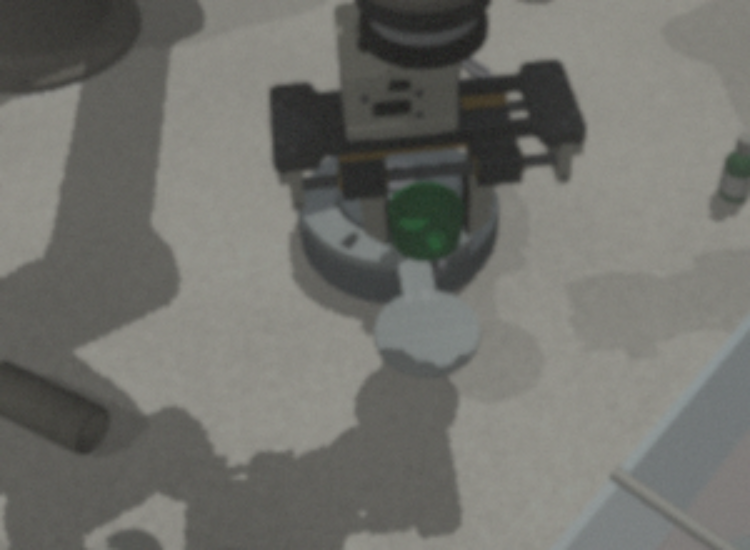

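View pics/w7.png

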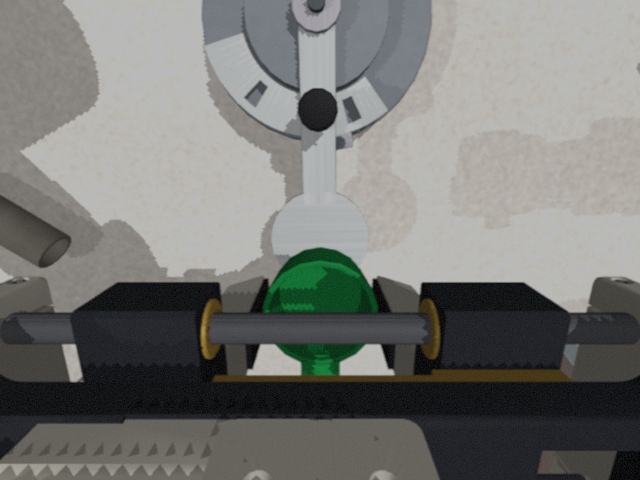

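The dish is held with its lip outward, at the bottom of the wrist view. I'll check tilt and the plate position from depth before lowering.

```bash
python3 - <<'E'
from h import *
c=cm("wrist"); im,d=viewer.get_image("wrist"); P=cloud(c,d); h=cv2.cvtColor(im,cv2.COLOR_RGB2HSV)
m=(h[...,1]>90)&(h[...,0]>40)&(h[...,0]<90); m[:240]=0; m[365:]=0; m[:,:250]=0; m[:,390:]=0
o=bot.get_obs(); T=R.from_rotvec(o["tcp_rot"]).as_matrix()
Q=(P-o["tool_pos"])@T
for v in range(250,312,6):
    r=m[v]; 
    if r.any(): print(v,Q[v][r][::max(1,r.sum()//6)].round(3)[:, [0,2]].tolist())
# lip
print("lip",Q[365:380,315:325][...,[0,2]].reshape(-1,2)[::30].round(3).tolist())
# tray
e=(abs(P[...,2]-.061)<.005)&~m; e[:190]=0;e[260:]=0;e[:,:260]=0;e[:,:][:,380:]=0
row=[(v,np.nonzero(e[v])[0][[0,-1]]) for v in (210,220,230,240,250) if e[v].any()]
pts=[]
for v,(l,r) in row: pts+= [P[v,l][:2],P[v,r][:2]]
pts=np.array(pts); A=np.c_[2*pts,np.ones(len(pts))]; s=np.linalg.lstsq(A,(pts**2).sum(1),rcond=None)[0]
print("tray c",s[:2],"r",np.sqrt(s[2]+s[:2]@s[:2]),row)
E
```

```text
250 [[0.021, 0.005], [0.021, 0.003], [0.022, 0.001], [0.069, -0.158], [0.023, -0.001], [0.022, 0.002], [0.021, 0.003]]
256 [[0.018, 0.003], [0.022, -0.008], [0.023, -0.01], [0.023, -0.012], [0.023, -0.011], [0.022, -0.009], [0.02, -0.001]]
262 [[0.017, -0.004], [0.022, -0.017], [0.023, -0.02], [0.023, -0.02], [0.023, -0.02], [0.022, -0.016]]
268 [[0.015, -0.006], [0.02, -0.02], [0.021, -0.021], [0.012, 0.004], [0.012, 0.003], [0.02, -0.02], [0.018, -0.015]]
274 [[0.015, -0.012], [0.017, -0.02], [0.009, 0.003], [0.009, 0.003], [0.009, 0.003], [0.018, -0.02]]
280 [[0.008, -0.003], [0.005, 0.003], [0.005, 0.004], [0.006, 0.002], [0.006, 0.002], [0.006, 0.003], [0.015, -0.02]]
286 [[0.012, -0.021], [0.002, 0.005], [0.002, 0.004], [0.002, 0.003], [0.002, 0.003], [0.002, 0.003], [0.012, -0.02]]
292 [[0.003, -0.006], [-0.001, 0.003], [-0.001, 0.003], [-0.001, 0.003], [-0.001, 0.003], [-0.001, 0.004], [0.005, -0.01]]
298 [[0.003, -0.012], [-0.005, 0.004], [-0.004, 0.003], [-0.005, 0.005], [-0.005, 0.003], [-0.004, 0.002], [0.007, -0.021]]
304 [[0.006, -0.025], [-0.008, 0.003], [-0.008, 0.003], [-0.008, 0.003], [-0.008, 0.003], [-0.008, 0.004], [0.003, -0.02]]
310 [[0.001, -0.02], [-0.009, -0.001], [-0.012, 0.004], [-0.011, 0.003], [-0.011, 0.003], [-0.01, 0.001], [0.001, -0.021]]
lip [[-0.029, -0.019], [-0.03, -0.02], [-0.031, -0.02], [-0.033, -0.019], [0.02, -0.092]]
tray c [ 0.62734872 -0.08216264] r 0.039314127382298156 [(210, array([280, 359])), (220, array([274, 364])), (230, array([272, 367])), (240, array([271, 367])), (250, array([273, 366]))]
```

The dish is level in the grip: inside floor flat at +3 mm, rim at −21 mm. The plate centre measures (0.6273, −0.0822). Lowering now.

```bash
python3 - <<'E'
from h import *
C=[.627,-.0825]
bot.movel([*C,.085],v=.1); o=st("near"); f0=o["force"][2]
bot.movel([*C,.0705],v=.03)
z=.0705
while z>.0655:
    bot.hold(.08); o=bot.get_obs(); 
    if o["force"][2]-f0>2.5: break
    z-=.0006; bot.movel([*C,z],v=.02)
st("down"); bot.ungrasp(); bot.hold(.1); st("open")
bot.movel([*C,.17],v=.12)
bot.movel([.52,-.02,.2],v=.15)
bot.hold(.2); st("up")
for n in ("top","scene"):
    c=cm(n); im,d=viewer.get_image(n); cv2.imwrite(f"pics/{n}8.png",im[:,:,::-1])
c=cm("wrist"); im,d=viewer.get_image("wrist"); cv2.imwrite("pics/w8.png",im[:,:,::-1])
E
```

```text
near 25.48 [ 0.6275 -0.0826  0.0857] F [ 0.3  0.4 -0.6] w 0.0517
down 27.86 [ 0.6271 -0.0825  0.068 ] F [-1.  -0.2  5.7] w 0.0513
open 28.78 [ 0.627  -0.0825  0.0675] F [ 0.2 -0.1 -0.1] w 0.0916
up 30.98 [ 0.5203 -0.0204  0.1995] F [-0.6 -0.8  1. ] w 0.092
```

View pics/scene8.png

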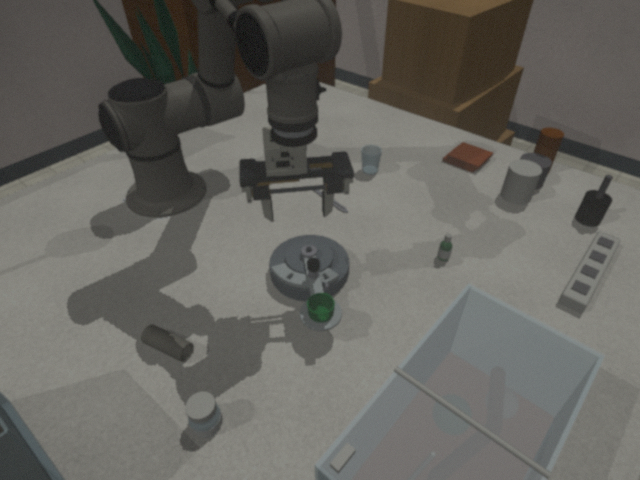

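View pics/top8.png

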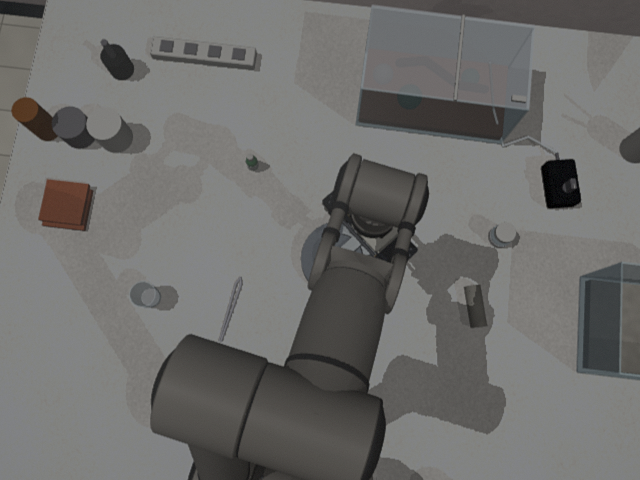

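The scene view shows the dish standing on the end plate at (320,307), with the bystanders where they were. The arm hides the dish in the top view, so I'll swing clear and check.

```bash
python3 - <<'E'
from h import *
bot.movep([.15,-.503,.227],down(0.289)); bot.hold(.2); st("park")
c=cm("top"); im,d=viewer.get_image("top"); cv2.imwrite("pics/t9.png",cv2.resize(im[160:320,300:460,::-1],None,fx=3.7,fy=3.7,interpolation=3))
cv2.imwrite("pics/t9f.png",im[:,:,::-1])
P=cloud(c,d); h=cv2.cvtColor(im,cv2.COLOR_RGB2HSV)
m=(h[...,1]>90)&(h[...,0]>40)&(h[...,0]<90); m[:170]=0;m[300:]=0;m[:,:340]=0;m[:,440:]=0
ys,xs=np.nonzero(m); print(len(xs),xs.min(),xs.max(),ys.min(),ys.max(),np.percentile(P[m][:,2],[5,50,95]))
E
```

```text
park 33.52 [ 0.1506 -0.5028  0.227 ] F [-0.2  0.   0.7] w 0.0917
353 383 408 192 215 [0.06271109 0.06797978 0.09337638]
```

View pics/t9.png

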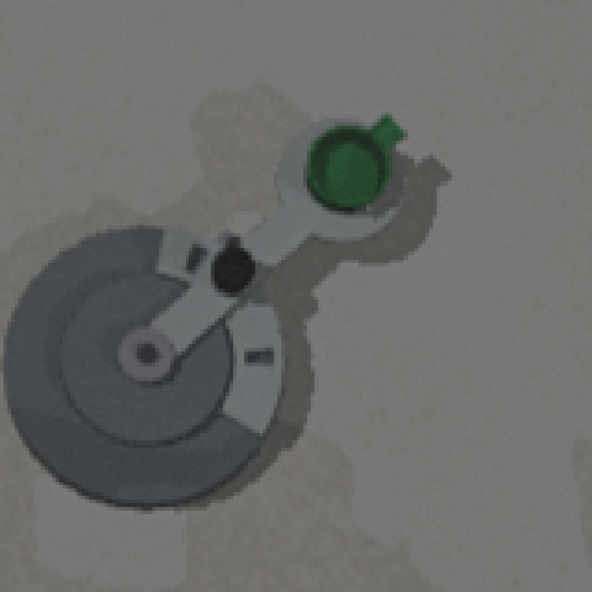

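```bash
python3 - <<'E'
from h import *
c=cm("top"); f=lambda a,b,z: pix2z(c,300+(a+.5)/3.7-.5,160+(b+.5)/3.7-.5,z)
dc=f(348,168,.089); lt=f(396,125,.088); tc=f(341,180,.061); pv=f(147,353,.066); k=f(233,271,.101)
print("dish",dc,"tray",tc,"kp",kp(.717,.165),"off",np.hypot(*(dc-tc)[:2]))
print("lip ang",np.arctan2(*(lt-dc)[[1,0]]),"arm",np.arctan2(*(tc-pv)[[1,0]]), "swing",np.arctan2(*(tc-pv)[[1,0]])+1.443)
a=cv2.imread("pics/top0.png").astype(int); b=cv2.imread("pics/t9f.png").astype(int)
for n in ["tweezers","tube","jar","dropper","beaker"]: print(n,[np.round(r["bbox"]).tolist() for r in viewer.look_for("top",n)][:1])
E
```

```text
dish [ 0.62593655 -0.0827967   0.089     ] tray [ 0.62567617 -0.08183985  0.061     ] kp [ 0.62626375 -0.08311048] off 0.0009916485251817433
lip ang -0.7137523385569241 arm -0.7155909044796401 swing 0.7274090955203599
tweezers [[219.0, 280.0, 22.0, 63.0]]
tube [[464.0, 283.0, 24.0, 44.0]]
jar [[487.0, 227.0, 28.0, 20.0]]
dropper [[248.0, 153.0, 14.0, 20.0]]
beaker [[130.0, 281.0, 33.0, 27.0]]
```

The dish is about 1 mm off centre, the lip is aligned within 0.01 rad, and swing is about 0.72. Bystanders are unmoved and the robot is clear, so I'm handing in.

```bash
python3 - <<'E'
from h import *
job.finish_job()
E
```

```text
the job is handed in; nothing more can be done
```

The job is done and handed in after about 34 s of the 54 s allowed; no verdict was reported.

- **Arm:** I pulled the plunger up, swung the arm to about 0.52 rad, let go, and pushed the knob until the pin dropped into the next hole. The arm then measured 0.717 rad in the wrist image and 0.727 rad in the final top image.
- **Plunger:** After the snap, the knob top measured 100.5 mm, against 100.3 mm when it was home at the start. Resistance to further pushing rose to 14 N. I did not re-measure the knob height after placing the dish.
- **Dish:** It stands upright on the end plate, about 1 mm off centre. Its lip points along the arm within about 0.01 rad.
- **Other things:** By eye in the final pictures and by the networks' boxes, all five bystanders are where they started. I did not compute exact distances. The robot was parked clear before hand-in.

No check failed. The one oddity was the push force, which fell to nearly zero between about 0.56 and 0.68 rad, below what friction should give. I think the arm ran ahead of the finger there. The later angle and height measurements still show the pin home in the right hole.

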